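# Turn the sample binder on to the green-tabbed board

### The arm

A 6-joint arm with a two-finger parallel gripper is mounted at the origin on a cart in front of the work surface, level with it; the furniture and walls round the work are solid. World frame = base frame: x ahead of the robot, y to its left, z up, the work surface at z = 0. Lengths are in m, angles in rad, forces in N, time in s.
With the tool pointing down it reaches from about 0.425 to 0.95 m from the base axis. Payload 3.5 kg.
Tool frame: the origin (TCP) lies at the very end of the fingers, on their centre line; the grasp point (between the pads) lies 19 mm behind it; z points along the fingers, y is the line along which they close (so a half turn about z gives the same grasp; the last joint's range is limited). The gripper opens to 85 mm and grips with 20 to 120 N. Pads are 22 mm wide; open, the fingers measure 114 mm over their backs; the gripper's body (76 mm by 85 mm) begins 54 mm behind the grasp point. The pads swing forward as they close: fully open they stand 13 mm farther back than shut.
Start: joints at [1.143, 0.286, 1.577, -0, 1.279, -0.15], TCP at [0.185, 0.649, 0.197] pointing down, gripper open.
Joint ranges: [-2.77, 2.77], [-0.9, 2.22], [0.21, 2.48], [-1.53, 4.67], [0.24, 2.81], [-2.84, 2.84]. Speed limits (rad/s): [2.79, 2.79, 3.14, 3.14, 3.14, 3.14].

### API

Orientations are given as a unit quaternion [x, y, z, w].
In Python, from plant import ctrl gives the robot as it stands.
- The arm moves only by the tool carry_out, never from a script. Its argument "deltas" is one flat list of numbers, 6 for each row, row after row: the shift along the tool's x, y, z in m, then the turn, a rotation vector about the tool's x, y, z in rad. A call has 1 to 5 rows; each row is the pose to reach, as a shift and turn from the pose commanded when the call began, along the tool's axes at that moment; what a row does not reach only later rows make up. A row lasts 1/8 s, in which the tool goes at most 62.5 mm and 10.7 degrees, less where a joint would pass 70% of its speed; a pose out of reach is approached as far as the arm can. A call with a gripper value outside its range is refused whole. "grip" is the opening in per cent of the stroke, from 0 (shut) to 100 (fully open), set as the call begins (left out, the last holds). The fingers move at their own pace and stop on an object; "grip_force" is the grip in N (left out, the last holds). Time passes only in rows, so rows that repeat a pose let the fingers close. It gives the time, the measured TCP pose, the force, the opening and the grip force at its end, in the units of the state.
- ctrl.get_state(): the state, without advancing time (a new reading comes with each control period).
- ctrl.read_camera(name): name is "scene" or "top" or "wrist"; returns (picture, depth): 400x640x3 uint8, red, green, blue; 400x640 float32, m along the optical axis (not along the pixel's ray), 0 where there is no reading.
- ctrl.camera_model(name): a dict with "intrinsics" (3x3 intrinsics, pixels), "extrinsics" (4x4, takes a point from world to camera coordinates); the wrist camera has in their place "hand_eye" (4x4, takes a point from camera to tool coordinates, whose origin is the TCP and whose axes are the flange's). Camera axes: x right, y down, z forward; pixel columns grow to the right and rows downward; lengths in m; the calibration is good to about 2 mm. The wrist camera is an equidistant fisheye: a pixel r from the principal point sees the ray r / f radians off the axis. A picture is of the moment at which its call begins: read the wrist's pose just before it. camera_model takes no time and is no camera call.
- ctrl.sign_off(): hands the job in; it is judged then, once.
Trained networks look in the newest picture that a camera, given by its name, has taken for a name from the list of things; names that differ only in an ending like _2 or _b are one class to them, and where a whole thing is asked for, a point or a joint stands for the part that bears it (a point fixed in the world has none). Each returns a list of dicts, best first, with "score" (0 to 1); they miss things now and then, are a little off and sometimes report something else, mostly with a low value. They report only what shows in the picture. A call takes as long as a camera call.
- ctrl.find_in(camera, query): "uv" ([column, row] in pixels, amid what is visible of it).
The state is a dict: "time": time; "qpos": joint angles; "dq": joint speeds; "joint_efforts": joint torques, N m; "eef_pos": TCP position; "tcp_rot": TCP orientation; "contact_force": force on the tool from outside, world axes, zero at the start; "wrist_torque": the same for the moment, N m; "opening": opening from 0.0 (shut) to 1.0 (fully open); "finger_force": force on a finger pad.
Only numpy, scipy, OpenCV 4.12 (cv2) and the standard library are available. Lean on these libraries where they do the work, as an engineer would, in place of code of your own. Each camera call takes 0.05 s, during which the arm holds its last target. There are 200 camera calls.

### The job

The ring binder of finish samples lies open on the desk with three tabbed boards on its right half; turn it on to the green-tabbed board. Put a fingertip under the orange tab and push that board up and over the rings until it lies flat on the left half, then turn the blue-tabbed board over onto it in the same way, one board at a time. Only push the boards, gently, with the fingers and never pinch or grip them, leave the green-tabbed board lying flat, and leave the things around the binder where they are.

Things in the scene. Friction and masses are not known exactly. Their poses are not given: they have to be found in the camera images.
- binder: grey ring binder lying open, immovable, 214 mm along the spine, 380 mm across with tabs. Origin on the desk under the spine's middle; x along the spine away from the chair, y to the left half, z up. Ring axis along x, 42 mm up. 3 steel rings, radius 34 mm, at x = -70, 0, 70, top 78 mm high. Each half bears sheets 36 mm high, 26 to 164 mm off the axis; covers end at 174 mm
- orange_board (a joint): angle of the orange-tabbed board about the ring axis: 0 flat on the right half (binder -y), 1.57 upright, 3.14 flat on the left half (+y). Let go, it falls softly to the side it leans to. Rigid, 3.5 mm thick, 200 mm along the spine, reaching from 26 to 170 mm off the axis (tab to 190), 100 to 220 g: about 1 N at the tab lifts it. Wood samples; the topmost board.
- blue_board (a joint): angle of the blue-tabbed board about the ring axis: 0 flat on the right half (binder -y), 1.57 upright, 3.14 flat on the left half (+y). Let go, it falls softly to the side it leans to. Rigid, 3.5 mm thick, 200 mm along the spine, reaching from 26 to 170 mm off the axis (tab to 190), 100 to 220 g: about 1 N at the tab lifts it. Paint samples; under the orange one.
- green_board (a joint): angle of the green-tabbed board about the ring axis: 0 flat on the right half (binder -y), 1.57 upright, 3.14 flat on the left half (+y). Let go, it falls softly to the side it leans to. Rigid, 3.5 mm thick, 200 mm along the spine, reaching from 26 to 170 mm off the axis (tab to 190), 100 to 220 g: about 1 N at the tab lifts it. Stone samples; under the blue one.
- orange_tab (a point): middle of the outer edge of the orange tab, mid-thickness; frame turns with the board (at 0: x along the spine, -y outward, z up). Tab 50 mm wide along the spine (centre at binder x = -65 mm), 3 mm thick, 20 mm out from the board's edge. At 0 this point is 46 mm above the desk, with only air and bare desk under the outer 16 mm (cover ends there, 3 mm high; sheets end 26 mm in)
- blue_tab (a point): middle of the outer edge of the blue tab, mid-thickness; frame turns with the board (at 0: x along the spine, -y outward, z up). Tab 50 mm wide along the spine (centre at binder x = 0 mm), 3 mm thick, 20 mm out from the board's edge. At 0 this point is 42 mm above the desk, with only air and bare desk under the outer 16 mm (cover ends there, 3 mm high; sheets end 26 mm in)
- green_tab (a point): middle of the outer edge of the green tab, mid-thickness; frame turns with the board (at 0: x along the spine, -y outward, z up). Tab 50 mm wide along the spine (centre at binder x = 65 mm), 3 mm thick, 20 mm out from the board's edge. At 0 this point is 38 mm above the desk, with only air and bare desk under the outer 16 mm (cover ends there, 3 mm high; sheets end 26 mm in)
- calculator: bystander: pale desk calculator, 118x72x13 mm, loose; origin centre of underside
- mouse: bystander: white computer mouse, 59x112x34 mm, loose; origin centre of underside
- sticky_notes: bystander: yellow sticky-note pad, 76x76x13 mm, loose; origin centre of underside
- marker: bystander: dark marker pen, 150 mm long, 17 mm thick, loose; origin under its middle
- eraser: bystander: eraser, 22x56x12 mm, loose; origin centre of underside

How it is judged:
By the outcome, as a careful person would: the job done as asked, in the order asked, and still so for the second after the job is handed in, with the robot touching nothing.
It also fails if it takes over 54 s, if anything falls off the work surface, if the arm or the gripper's body presses on something with over 40 N, if the wrist force passes 120 N, or if a joint passes its speed limit or range.

## Working session

There is one attempt and no reset: what is moved stays moved. The work goes in short steps, Python scripts to look and compute and a tool call to move; the robot and the scene stay as the last step left them, time stands still between calls to the robot, and variables do not carry over. Pictures are saved under pics/ and viewed, at most 10 in all, crops included, and the job is handed in when it is done.

Besides the shell and the picture viewer there is one more tool, called after "Emit:" as name(argument=value, ...) on one line, values as JSON. carry_out: Moves the arm, as the interface text tells. Its arguments: {"type":"object","properties":{"deltas":{"type":"array"},"grip":{"type":"number"},"grip_force":{"type":"number"}},"required":["deltas"]}

```bash
mkdir -p pics
cat > h.py <<'E'
import numpy as np, cv2
from plant import ctrl
from scipy.spatial.transform import Rotation as R
def px2w(cam,uv,d):
    m=ctrl.camera_model(cam);K=np.array(m["intrinsics"]);T=np.linalg.inv(np.array(m["extrinsics"]))
    u,v=uv;z=d[int(round(v)),int(round(u))]
    p=np.array([(u-K[0,2])/K[0,0]*z,(v-K[1,2])/K[1,1]*z,z,1]);return (T@p)[:3]
def save(n,im): cv2.imwrite(f"pics/{n}.png",im[:,:,::-1])
E
python3 - <<'E'
from h import *
im,d=ctrl.read_camera("top");save("top1",im)
for q in ["orange_tab","blue_tab","green_tab","calculator","mouse","sticky_notes","marker","eraser","binder"]:
    for r in ctrl.find_in("top",q)[:2]: print(q,round(r["score"],2),np.round(r["uv"]),px2w("top",r["uv"],d).round(3))
s=ctrl.get_state();print(s["time"],s["eef_pos"],s["tcp_rot"],s["contact_force"])
E
```

```text
orange_tab 0.6 [287. 165.] [ 0.583 -0.09   0.05 ]
blue_tab 0.53 [309. 184.] [ 0.533 -0.144  0.048]
green_tab 0.72 [325. 166.] [ 0.582 -0.185  0.039]
calculator 0.79 [408. 213.] [ 0.459 -0.395  0.013]
mouse 0.76 [395. 157.] [ 0.601 -0.365  0.033]
mouse 0.38 [403. 260.] [ 0.34  -0.376  0.013]
sticky_notes 0.65 [367. 250.] [ 0.366 -0.287  0.014]
sticky_notes 0.2 [358. 198.] [ 0.499 -0.268  0.014]
marker 0.9 [359. 193.] [ 0.513 -0.272  0.018]
marker 0.66 [260. 146.] [ 0.644 -0.017  0.009]
eraser 0.64 [403. 260.] [ 0.34  -0.376  0.013]
eraser 0.63 [408. 214.] [ 0.455 -0.394  0.015]
binder 0.83 [264. 144.] [ 0.652 -0.026  0.002]
binder 0.3 [357. 195.] [ 0.507 -0.267  0.012]
0.5 [0.18506491 0.6490837  0.19697672] [ 1.38454298e-01  9.90368822e-01 -5.18254176e-05 -1.31614097e-05] [ 0.29474944 -0.12408782 -0.03511013]
```

View pics/top1.png

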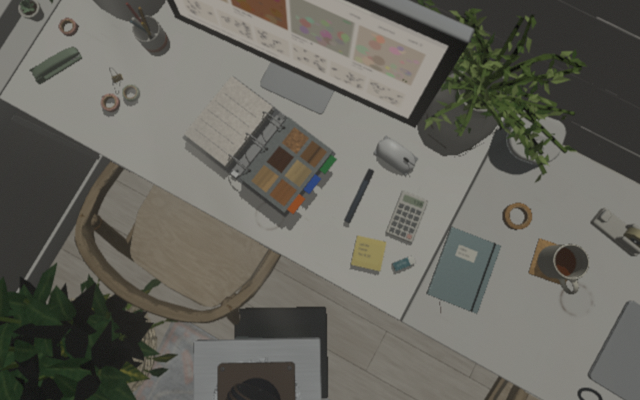

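The top view shows the binder with spine at about (258,144), orange tab about (296,203), blue (311,184), green (327,162). The marker lies at (359,195). I'll segment the tabs by colour to fit the binder pose.

Run:
```python
from h import *
im,d=ctrl.read_camera("top")
hsv=cv2.cvtColor(im,cv2.COLOR_RGB2HSV)
m=np.zeros(im.shape[:2],bool);m[140:220,280:345]=1
P={}
for n,lo,hi in [("o",3,16),("b",100,130),("g",45,85)]:
    k=m&(hsv[...,0]>=lo)&(hsv[...,0]<=hi)&(hsv[...,1]>(190 if n=="o" else 120))
    nl,l,st,c=cv2.connectedComponentsWithStats(k.astype(np.uint8))
    i=1+np.argmax(st[1:,4]);v,u=np.where(l==i)
    pts=np.array([px2w("top",(a,b),d) for a,b in zip(u,v)])
    P[n]=np.median(pts,0);print(n,c[i].round(1),st[i,4],pts.mean(0).round(4),P[n].round(4),cv2.minAreaRect(pts[:,:2].astype(np.float32)))
ax=P["g"][:2]-P["o"][:2];print(np.linalg.norm(ax),np.degrees(np.arctan2(ax[1],ax[0])))
c=cv2.resize(im[60:230,160:420],None,fx=3,fy=3,interpolation=cv2.INTER_CUBIC);save("crop1",c)
im2,d2=ctrl.read_camera("scene");save("scene1",im2)
cm=np.array(ctrl.camera_model("top")["extrinsics"]);print(cm.round(3))
```

```text
o [299. 196.] 1 [ 0.5042 -0.1186  0.0462] [ 0.5042 -0.1186  0.0462] ((0.5042255520820618, -0.1185622587800026), (0.0, 0.0), 0.0)
b [311.7 183.5] 132 [ 0.5323 -0.1513  0.0626] [ 0.5348 -0.1516  0.044 ] ((0.4459676742553711, -0.15310709178447723), (0.22192588448524475, 0.03896401450037956), 1.6085385084152222)
g [327.3 164. ] 97 [ 0.5853 -0.1916  0.0401] [ 0.5855 -0.1909  0.0402] ((0.5853450894355774, -0.19165660440921783), (0.013764118775725365, 0.04505649209022522), 50.829647064208984)
0.10876635944179279 -41.67261634054214
[[-0.021 -1.    -0.019 -0.144]
 [-0.992  0.023 -0.123  0.496]
 [ 0.124  0.016 -0.992  1.244]
 [ 0.     0.     0.     1.   ]]
```

View pics/crop1.png

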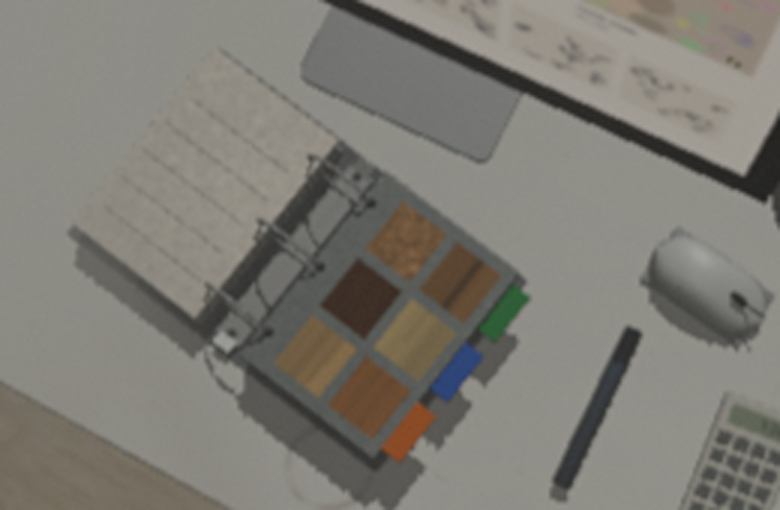

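View pics/scene1.png

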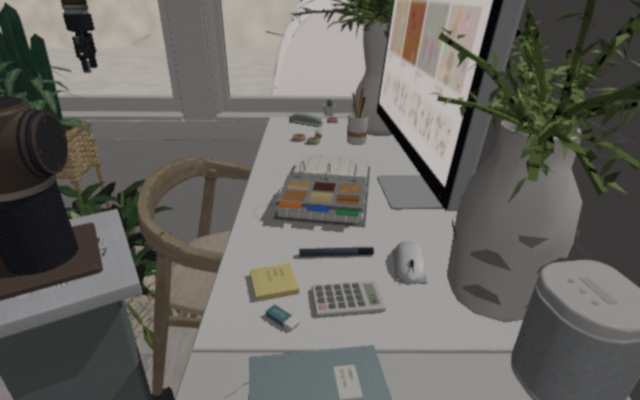

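The crop shows the boards' top (orange) with wood samples. The tabs are, in full-image pixels: orange (296,204), blue (312.7,184), green (328,164). The rings run from (230,177) to (275,118). The scene view shows free desk on the tab side except the marker. Next I'll check the orange tab and plan the approach, with fingers tilted 45° and coming from the tab side.

```bash
cat > plan.py <<'E'
from h import *
import sys
O=np.array([0.646,-0.010]);A=np.radians(-37.9)
def setb(o,a):
    global O,A;O=np.array(o);A=a
def b2w(x,y,z):
    c,s=np.cos(A),np.sin(A);return np.array([O[0]+c*x-s*y,O[1]+s*x+c*y,z])
def w2b(p):
    c,s=np.cos(A),np.sin(A);q=np.array(p[:2])-O;return np.array([c*q[0]+s*q[1],-s*q[0]+c*q[1],p[2]])
def rot(t,yaw=0.):   # tool y along binder x, tool z toward +y_b, t (deg) below horizontal
    a=A+np.radians(yaw);xb=np.array([np.cos(a),np.sin(a),0]);yb=np.array([-xb[1],xb[0],0]);t=np.radians(t)
    z=np.cos(t)*yb-np.sin(t)*np.array([0,0,1]);return np.stack([np.cross(xb,z),xb,z],1)
def rows(targets):   # [(world p, Rmat)]
    s=ctrl.get_state();p=np.array(s["eef_pos"]);Q=R.from_quat(s["tcp_rot"])
    out=[]
    for q,M in targets:
        out.append(np.r_[Q.inv().apply(np.array(q)-p),(Q.inv()*R.from_matrix(M)).as_rotvec()].round(3).tolist())
    print("t",round(s["time"],2),"b",(w2b(p)*1000).round(1),"tz",Q.as_matrix()[:,2].round(2),"F",np.round(s["contact_force"],1),"q",np.round(s["qpos"],2))
    for o in out: print(*o,sep=", ",end=",\n")
E
python3 - <<'E'
from plan import *
im,d=ctrl.read_camera("top")
for n,uv in dict(o=(296,204),b=(312.7,184),g=(328.3,164.3)).items():
    p=px2w("top",uv,d);print(n,p.round(4),(w2b(p)*1000).round(1))
# board/covers check: far-left corners of the left half & ring region
for uv in [(186,136),(233,78),(228,168),(276,110),(285,213),(334,152)]: p=px2w("top",uv,d);print(uv,(w2b(p)*1000).round(0))
rows([((.40,.38,.30),rot(90,60)),((.5,.15,.3),rot(90,30))])
E
```

```text
o [ 0.4844 -0.1106  0.0442] [ -65.7 -178.6   44.2]
b [ 0.5341 -0.1535  0.045 ] [  -0.2 -182.    45. ]
g [ 0.5848 -0.1941  0.0385] [  64.8 -182.8   38.5]
(186, 136) [-93. 161.  24.]
(233, 78) [102. 154.  35.]
(228, 168) [-94.  26.   6.]
(276, 110) [106.  19.   4.]
(285, 213) [ -99. -165.    4.]
(334, 152) [ 107. -171.   -1.]
t 0.65 b [-768.6  236.9  197. ] tz [-0. -0. -1.] F [0.2 0.1 0.4] q [ 1.14  0.29  1.58  0.    1.28 -0.15]
-0.28, -0.2, -0.103, -0.0, -0.0, 0.907,
-0.44, -0.394, -0.103, -0.0, -0.0, 1.431,
```

```bash
sed -i 's/^O=.*/O=np.array([0.6475,-0.012]);A=np.radians(-39.0)/' plan.py
```

Emit:
carry_out(deltas=[-0.44,-0.394,-0.103,0,0,1.431,-0.44,-0.394,-0.103,0,0,1.431,-0.44,-0.394,-0.103,0,0,1.431,-0.44,-0.394,-0.103,0,0,1.431,-0.44,-0.394,-0.103,0,0,1.431], grip=0)

```text
time: 1.27
eef_pos: [0.3501, 0.3871, 0.2514]
tcp_rot: [0.573, 0.819, 0.001, 0.0]
contact_force: [0.2, 0.2, 0.1]
opening: 0.003
finger_force: 0.0
```

Run:
```python
from plan import *
rows([((.5,.15,.3),rot(90,30)),((.5,-.05,.3),rot(80,0)),(b2w(-65,-290,.18),rot(45,0))])
```

```text
t 1.27 b [-482.3  123.   251.4] tz [ 0.  0. -1.] F [0.2 0.2 0.1] q [ 0.64 -0.1   1.89 -0.    1.35  0.29]
-0.274, 0.06, -0.049, 0.001, -0.0, 0.507,
-0.462, -0.009, -0.049, -0.089, 0.158, 1.028,
-93.934, -281.975, -0.26, -0.403, 0.713, 0.975,
```

Emit:
carry_out(deltas=[-0.462,-0.009,-0.049,-0.089,0.158,1.028,-0.462,-0.009,-0.049,-0.089,0.158,1.028,-0.462,-0.009,-0.049,-0.089,0.158,1.028,-0.462,-0.009,-0.049,-0.089,0.158,1.028,-0.462,-0.009,-0.049,-0.089,0.158,1.028])

```text
time: 1.9
eef_pos: [0.4521, 0.0934, 0.2845]
tcp_rot: [0.876, 0.476, 0.072, -0.034]
contact_force: [-1.2, -0.6, 0.6]
opening: 0.001
finger_force: 0.0
```

Run:
```python
from plan import *
rows([((.5,-.05,.3),rot(80,0)),(b2w(-.065,-.29,.18),rot(45,0))])
```

```text
t 1.9 b [-218.2  -41.1  284.5] tz [ 0.09  0.13 -0.99] F [-1.2 -0.6  0.6] q [-0.1  -0.34  2.04  0.14  1.36  0.45]
-0.091, 0.118, -0.029, -0.008, 0.015, 0.104,
-0.277, 0.125, 0.063, -0.04, 0.626, 0.099,
```

Emit:
carry_out(deltas=[-0.277,0.125,0.063,-0.04,0.626,0.099,-0.277,0.125,0.063,-0.04,0.626,0.099,-0.277,0.125,0.063,-0.04,0.626,0.099,-0.277,0.125,0.063,-0.04,0.626,0.099,-0.277,0.125,0.063,-0.04,0.626,0.099])

```text
time: 2.52
eef_pos: [0.4149, -0.1861, 0.1816]
tcp_rot: [0.834, 0.398, 0.345, -0.166]
contact_force: [0.5, 0.5, 1.1]
opening: 0.0
finger_force: 0.0
```

Run:
```python
from plan import *
rows([(b2w(-.065,-.29,.18),rot(45,0)),(b2w(-.065,-.28,.115),rot(45,0))])
```

```text
t 2.52 b [ -71.2 -281.7  181.6] tz [ 0.44  0.55 -0.71] F [0.5 0.5 1.1] q [-1.1  -0.12  2.2   0.71  1.48 -0.64]
-0.007, 0.006, -0.005, -0.002, 0.0, -0.001,
-0.046, 0.006, 0.048, -0.002, 0.0, -0.001,
```

Run:
```python
from plan import *
rows([(b2w(-.065,-.247,.078),rot(45,0))])
```

```text
t 2.52 b [ -71.2 -281.7  181.6] tz [ 0.44  0.55 -0.71] F [0.5 0.5 1.1] q [-1.1  -0.12  2.2   0.71  1.48 -0.64]
-0.049, 0.006, 0.098, -0.002, 0.0, -0.001,
```

Emit:
carry_out(deltas=[-0.049,0.006,0.098,-0.002,0,-0.001,-0.049,0.006,0.098,-0.002,0,-0.001,-0.049,0.006,0.098,-0.002,0,-0.001])

```text
time: 2.9
eef_pos: [0.4412, -0.1575, 0.0763]
tcp_rot: [0.833, 0.399, 0.344, -0.169]
contact_force: [0.4, -0.0, 0.1]
opening: -0.003
finger_force: 0.0
```

Run:
```python
from plan import *
rows([(b2w(-.065,-.191,.021),rot(45,0))])
im,d=ctrl.read_camera("wrist");save("w1",im)
im,d=ctrl.read_camera("top");save("t2",cv2.resize(im[130:260,230:400],None,fx=4,fy=4,interpolation=cv2.INTER_CUBIC))
```

```text
t 2.9 b [ -68.7 -242.9   76.3] tz [ 0.44  0.56 -0.71] F [ 0.4 -0.   0.1] q [-1.01  0.07  2.25  0.78  1.26 -0.75]
-0.002, 0.004, 0.076, -0.01, -0.001, -0.001,
```

View pics/w1.png

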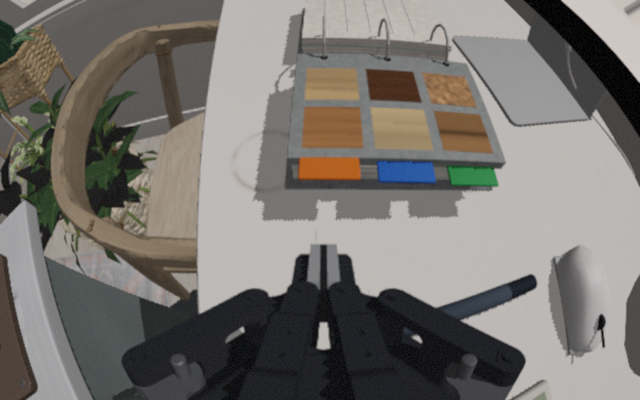

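View pics/t2.png

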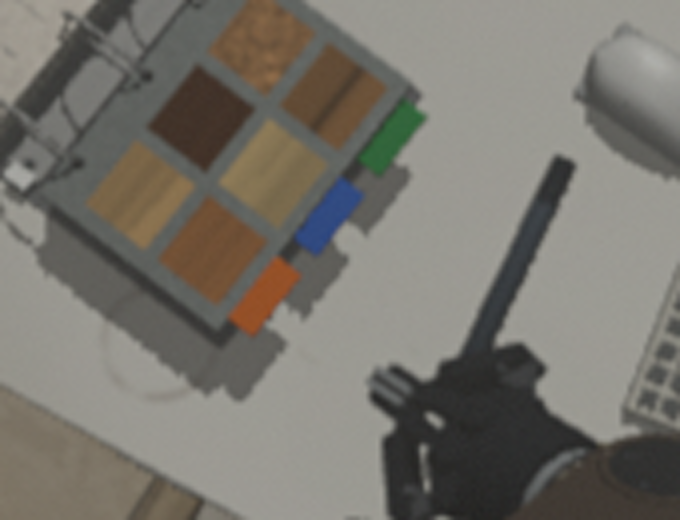

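The wrist view shows the fingertip (323,250) in line with the orange tab (300–360,170). The binder looks square to the tool. I'm sliding it under the tab.

Emit:
carry_out(deltas=[-0.002,0.004,0.04,-0.01,0,0,-0.002,0.004,0.065,-0.01,0,0,-0.002,0.004,0.076,-0.01,0,0,-0.002,0.004,0.076,-0.01,0,0])

```text
time: 3.5
eef_pos: [0.4794, -0.1227, 0.0252]
tcp_rot: [0.834, 0.399, 0.347, -0.16]
contact_force: [0.7, 1.0, 0.7]
opening: -0.002
finger_force: 0.0
```

```bash
cat >> plan.py <<'E'
def arc(x,angs,rs,t=45,zoff=0.):
    # TCP targets so that the finger's upper tip corner follows the arc round the ring axis
    T=[]
    n=11e-3*np.array([np.sin(np.radians(t)),np.cos(np.radians(t))])
    for a,r in zip(np.radians(angs),rs):
        T.append((b2w(x,-r*np.cos(a)-n[0],.042+r*np.sin(a)-n[1]),rot(t)))
    return T
E
python3 - <<'E'
from plan import *
im,d=ctrl.read_camera("wrist");save("w2",im[100:320,220:540])
rows(arc(-.065,[-3,3,9,16,24],[.181,.180,.179,.178,.176]))
E
```

```text
t 3.55 b [ -60.7 -192.2   25.3] tz [ 0.45  0.54 -0.71] F [0.5 0.6 0.2] q [-0.89  0.18  2.25  0.88  1.11 -0.8 ]
0.002, -0.004, 0.003, 0.009, 0.002, 0.006,
0.016, -0.004, -0.01, 0.009, 0.002, 0.006,
0.031, -0.004, -0.021, 0.009, 0.002, 0.006,
0.05, -0.004, -0.032, 0.009, 0.002, 0.006,
0.074, -0.003, -0.04, 0.009, 0.002, 0.006,
```

View pics/w2.png

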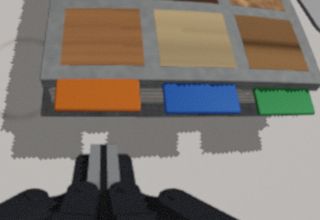

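The crop shows the tip at about (103,145) and the orange tab's outer edge at row 110. I'll project the known points through the calibration to check the insertion.

```bash
cat >> plan.py <<'E'
def wproj(P):
    m=ctrl.camera_model("wrist");K=np.array(m["intrinsics"]);H=np.linalg.inv(np.array(m["hand_eye"]))
    s=ctrl.get_state();Q=R.from_quat(s["tcp_rot"]).inv()
    for n,p in P.items():
        c=H[:3,:3]@Q.apply(np.array(p)-s["eef_pos"])+H[:3,3];th=np.arctan2(np.hypot(c[0],c[1]),c[2]);ph=np.arctan2(c[1],c[0])
        print(n,round(K[0,2]+K[0,0]*th*np.cos(ph)-220,1),round(K[1,2]+K[1,1]*th*np.sin(ph)-100,1))
    return H
E
python3 - <<'E'
from plan import *
s=ctrl.get_state();M=R.from_quat(s["tcp_rot"]).as_matrix();p=np.array(s["eef_pos"])
H=wproj({"tcp":p,"tip+x":p+.011*M[:,0],"tip-x":p-.011*M[:,0],"oL":b2w(-.09,-.19,.0475),"oR":b2w(-.04,-.19,.0475),"bR":b2w(.025,-.19,.0435),"bL":b2w(-.025,-.19,.0435)})
print(np.linalg.inv(H).round(3), M.round(2))
E
```

```text
tcp 102.6 133.2
tip+x 102.6 116.8
tip-x 102.6 148.9
oL 50.9 115.4
oR 139.7 115.8
bR 242.0 117.7
bL 164.4 118.5
[[ 0.001 -0.95  -0.311  0.08 ]
 [ 1.     0.001 -0.     0.   ]
 [ 0.    -0.311  0.95  -0.176]
 [ 0.     0.     0.     1.   ]] [[ 0.44  0.78  0.45]
 [ 0.55 -0.63  0.54]
 [ 0.71  0.01 -0.71]]
```

Run:
```python
from plan import *
m=ctrl.camera_model("wrist");K=np.array(m["intrinsics"]);H=np.array(m["hand_eye"])
im,d=ctrl.read_camera("wrist")
s=ctrl.get_state();Q=R.from_quat(s["tcp_rot"])
def pt(u,v):
    x,y=(u-K[0,2])/K[0,0],(v-K[1,2])/K[1,1];r=np.hypot(x,y);z=d[v,u]
    c=np.array([x/r*np.tan(r)*z,y/r*np.tan(r)*z,z]);return H[:3,:3]@c+H[:3,3]
for v in range(232,262,3):
    print(v,[(pt(u,v)*1000).round(0).astype(int).tolist() for u in (314,323,331)],im[v,317])
for n,u,v0 in (("o",318,180),("b",420,184)):
    for v in range(v0,v0+40,4): print(n,v,(w2b(Q.apply(pt(u,v))+s["eef_pos"])*1000).round(0),im[v,u])
```

```text
232 [[-11, -6, 27], [-11, 0, 26], [-11, 6, 27]] [140 138 134]
235 [[-12, -6, 24], [-12, 0, 24], [-13, 6, 25]] [187 184 181]
238 [[-14, -6, 22], [-14, 0, 23], [80, 0, -176]] [189 186 183]
241 [[-16, -6, 21], [-16, 0, 21], [-16, 6, 21]] [189 185 183]
244 [[-17, -6, 20], [-17, 0, 20], [-17, 6, 19]] [150 150 148]
247 [[11, -4, -40], [11, 0, -40], [11, 4, -41]] [125 127 129]
250 [[11, -4, -43], [11, 0, -44], [11, 4, -44]] [123 124 126]
253 [[11, -4, -47], [11, 0, -47], [11, 4, -47]] [126 126 129]
256 [[11, -4, -49], [10, 0, -49], [10, 4, -48]] [127 128 130]
259 [[11, -4, -53], [11, 0, -53], [11, 4, -53]] [125 125 128]
o 180 [ -63. -166.   46.] [180  96  29]
o 184 [ -63. -169.   47.] [178  95  31]
o 188 [ -63. -172.   47.] [179  97  33]
o 192 [ -63. -175.   46.] [179  95  32]
o 196 [ -63. -177.   46.] [177  94  31]
o 200 [ -63. -180.   47.] [179  97  37]
o 204 [ -63. -182.   46.] [179  94  31]
o 208 [ -63. -185.   46.] [165  88  29]
o 212 [ -64. -167.    1.] [46 49 51]
o 216 [ -64. -170.    1.] [86 84 83]
b 184 [   1. -167.   43.] [ 34  78 145]
b 188 [   0. -169.   43.] [ 48  95 167]
b 192 [  -0. -172.   42.] [ 49  95 166]
b 196 [  -1. -175.   43.] [ 46  93 165]
b 200 [  -1. -178.   44.] [ 46  93 166]
b 204 [  -1. -180.   43.] [ 49  94 167]
b 208 [  -2. -184.   44.] [ 50  96 169]
b 212 [  -2. -186.   43.] [ 32  61 119]
b 216 [  14. -169.   -1.] [98 95 94]
b 220 [  13. -172.   -2.] [117 115 111]
```

Emit:
carry_out(deltas=[0.002,-0.004,0.005,0.009,0.002,0.006,0.016,-0.004,-0.008,0.009,0.002,0.006,0.031,-0.004,-0.019,0.009,0.002,0.006])

```text
time: 3.98
eef_pos: [0.4806, -0.1128, 0.0597]
tcp_rot: [0.834, 0.397, 0.345, -0.166]
contact_force: [0.7, -0.3, -0.5]
opening: 0.002
finger_force: 0.0
```

Run:
```python
from plan import *
im,d=ctrl.read_camera("wrist");save("w3",im[100:320,220:540])
rows([])
```

```text
t 4.03 b [ -64.8 -183.1   62.1] tz [ 0.45  0.55 -0.71] F [1.6 1.  2. ] q [-0.88  0.1   2.26  0.86  1.16 -0.71]
```

View pics/w3.png

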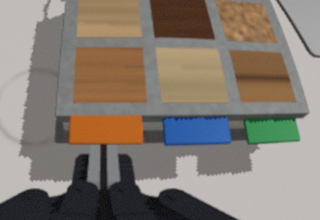

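```bash
cat >> plan.py <<'E'
def wdepth(d,pts):
    m=ctrl.camera_model("wrist");K=np.array(m["intrinsics"]);H=np.array(m["hand_eye"]);s=ctrl.get_state();Q=R.from_quat(s["tcp_rot"])
    for u,v in pts:
        x,y=(u-K[0,2])/K[0,0],(v-K[1,2])/K[1,1];r=np.hypot(x,y);z=d[v,u]
        c=np.array([x/r*np.tan(r)*z,y/r*np.tan(r)*z,z]);t=H[:3,:3]@c+H[:3,3]
        print((u,v),"tool",(t*1000).round(0),"binder",(w2b(Q.apply(t)+s["eef_pos"])*1000).round(0))
E
python3 - <<'E'
from plan import *
im,d=ctrl.read_camera("wrist")
wdepth(d,[(300,230),(340,230),(323,238),(420,238),(490,238)]+[(318,v) for v in range(238,290,4)]+[(330,v) for v in range(238,290,4)])
rows([])
E
```

```text
(300, 230) tool [ -5. -15.  15.] binder [ -80. -176.   47.]
(340, 230) tool [-5. 12. 15.] binder [ -53. -176.   47.]
(323, 238) tool [-9.  0. 12.] binder [ -64. -181.   47.]
(420, 238) tool [-12.  69.  16.] binder [   4. -180.   41.]
(490, 238) tool [-15. 129.  17.] binder [  64. -181.   39.]
(318, 238) tool [-9. -3. 12.] binder [ -68. -181.   46.]
(318, 242) tool [-11.  -3.  10.] binder [ -68. -184.   46.]
(318, 246) tool [ 11.  -2. -39.] binder [ -67. -204.   97.]
(318, 250) tool [ 11.  -2. -44.] binder [ -67. -207.  100.]
(318, 254) tool [ 10.  -2. -47.] binder [ -67. -209.  101.]
(318, 258) tool [ 11.  -2. -52.] binder [ -67. -212.  105.]
(318, 262) tool [ 11.  -2. -55.] binder [ -67. -215.  107.]
(318, 266) tool [ 11.  -2. -59.] binder [ -67. -217.  111.]
(318, 270) tool [ 11.  -2. -62.] binder [ -67. -220.  113.]
(318, 274) tool [ 10.  -2. -65.] binder [ -67. -222.  114.]
(318, 278) tool [ 11.  -2. -69.] binder [ -67. -224.  118.]
(318, 282) tool [ 11.  -2. -72.] binder [ -66. -226.  119.]
(318, 286) tool [  8.  -2. -70.] binder [ -67. -227.  116.]
(330, 238) tool [-9.  5. 12.]
[... 161 characters left out ...]
ol [ 11.   4. -44.] binder [ -61. -207.  100.]
(330, 254) tool [ 11.   4. -48.] binder [ -61. -209.  102.]
(330, 258) tool [ 11.   3. -52.] binder [ -61. -212.  106.]
(330, 262) tool [ 11.   3. -56.] binder [ -61. -215.  108.]
(330, 266) tool [ 11.   3. -59.] binder [ -61. -217.  111.]
(330, 270) tool [ 11.   3. -63.] binder [ -62. -220.  113.]
(330, 274) tool [ 10.   3. -64.] binder [ -62. -222.  114.]
(330, 278) tool [ 11.   3. -68.] binder [ -62. -224.  117.]
(330, 282) tool [ 11.   3. -71.] binder [ -62. -226.  119.]
(330, 286) tool [ 12.   3. -76.] binder [ -62. -229.  123.]
t 4.08 b [ -64.7 -183.4   61. ] tz [ 0.45  0.55 -0.71] F [-0.2 -0.5 -0.2] q [-0.88  0.1   2.26  0.86  1.16 -0.71]
```

The fingers seem to end about 38 mm short of the reported TCP, and the board has not lifted. I'll measure the real tip independently with the top camera's depth.

Run:
```python
from plan import *
s=ctrl.get_state();Q=R.from_quat(s["tcp_rot"]);p=np.array(s["eef_pos"])
for cam in ("top","scene"):
    im,d=ctrl.read_camera(cam);m=ctrl.camera_model(cam);K=np.array(m["intrinsics"]);T=np.linalg.inv(np.array(m["extrinsics"]))
    v,u=np.mgrid[0:400,0:640];P=np.stack([(u-K[0,2])/K[0,0]*d,(v-K[1,2])/K[1,1]*d,d,np.ones_like(d)],-1).reshape(-1,4)@T.T
    t=Q.inv().apply(P[:,:3]-p)*1000
    k=(abs(t[:,1])<40)&(abs(t[:,0])<25)&(t[:,2]>-150)&(t[:,2]<10)&(d.ravel()>0)&(P[:,2]>.055)
    tt=t[k];o=np.argsort(-tt[:,2])[:14];print(cam,k.sum());print(tt[o].round(0).tolist())
```

```text
top 736
[[10.0, 5.0, -38.0], [9.0, 3.0, -40.0], [11.0, -4.0, -40.0], [10.0, -6.0, -41.0], [9.0, 1.0, -41.0], [12.0, -1.0, -43.0], [6.0, 9.0, -43.0], [9.0, -4.0, -43.0], [7.0, 13.0, -44.0], [6.0, -11.0, -44.0], [12.0, 6.0, -44.0], [5.0, 11.0, -44.0], [12.0, -3.0, -45.0], [10.0, 2.0, -45.0]]
scene 259
[[-7.0, 7.0, -32.0], [-6.0, 7.0, -36.0], [-10.0, -2.0, -41.0], [-11.0, -4.0, -41.0], [-11.0, 1.0, -43.0], [-7.0, -9.0, -43.0], [-6.0, 9.0, -44.0], [-11.0, 3.0, -44.0], [-11.0, 7.0, -45.0], [-11.0, 5.0, -45.0], [-10.0, -6.0, -46.0], [-6.0, 11.0, -46.0], [-6.0, -12.0, -46.0], [-6.0, -10.0, -47.0]]
```

All three cameras agree that the real fingertip is 38 mm behind the reported TCP along tool z. I'll plan with the measured tip, then back out and insert again.

Run:
```python
s=open('plan.py').read()
s=s.replace("    for q,M in targets:\n","    L=0.038 # measured: real fingertip lies 38 mm behind the reported TCP\n    for q,M in targets:\n        q=np.array(q)+L*np.array(M)[:,2]\n").replace('"b",(w2b(p)*1000)','"tip b",(w2b(p-L*Q.as_matrix()[:,2])*1000)')
open('plan.py','w').write(s)
from plan import *
rows([(b2w(-.065,y,z),rot(45)) for y,z in [(-.235,.068),(-.21,.042),(-.1885,.021)]])
```

```text
t 4.17 tip b [ -66.  -210.3   86.1] tz [ 0.44  0.55 -0.71] F [-0.5  0.2  0.1] q [-0.88  0.1   2.26  0.86  1.15 -0.71]
-0.03, 0.001, -0.005, -0.001, 0.0, -0.001,
-0.031, 0.001, 0.031, -0.001, 0.0, -0.001,
-0.031, 0.001, 0.061, -0.001, 0.0, -0.001,
```

Emit:
carry_out(deltas=[-0.03,0.001,-0.005,-0.001,0,-0.001,-0.031,0.001,0.02,-0.001,0,-0.001,-0.031,0.001,0.045,-0.001,0,-0.001,-0.031,0.001,0.061,-0.001,0,-0.001,-0.031,0.001,0.061,-0.001,0,-0.001])

```text
time: 4.8
eef_pos: [0.494, -0.0954, -0.0071]
tcp_rot: [0.834, 0.397, 0.345, -0.167]
contact_force: [-0.6, -0.5, 0.0]
opening: -0.002
finger_force: 0.0
```

Run:
```python
from plan import *
rows(arc(-.065,[-3,3,9,16,24],[.178,.177,.176,.175,.174]))
```

```text
t 4.8 tip b [ -66.7 -188.3   19.8] tz [ 0.44  0.55 -0.71] F [-0.6 -0.5  0. ] q [-0.83  0.26  2.25  0.95  1.04 -0.82]
0.006, 0.002, -0.002, -0.004, -0.001, -0.002,
0.019, 0.002, -0.014, -0.004, -0.001, -0.002,
0.034, 0.002, -0.025, -0.004, -0.001, -0.002,
0.053, 0.002, -0.036, -0.004, -0.001, -0.002,
0.076, 0.001, -0.045, -0.004, -0.001, -0.002,
```

Emit:
carry_out(deltas=[0.006,0.002,-0.002,-0.004,-0.001,-0.002,0.012,0.002,-0.008,-0.004,-0.001,-0.002,0.019,0.002,-0.014,-0.004,-0.001,-0.002,0.026,0.002,-0.02,-0.004,-0.001,-0.002])

```text
time: 5.3
eef_pos: [0.4992, -0.0951, 0.0277]
tcp_rot: [0.834, 0.398, 0.346, -0.162]
contact_force: [-0.7, 0.1, -0.7]
opening: -0.004
finger_force: 0.4
```

Run:
```python
from plan import *
im,d=ctrl.read_camera("wrist");save("w4",im[100:320,220:540])
wdepth(d,[(300,205),(345,205),(420,205),(420,215)])
rows(arc(-.065,[13,20,28,36,44],[.176,.176,.175,.174,.173]))
```

```text
(300, 205) tool [ 29. -11. -29.] binder [ -74. -158.   69.]
(345, 205) tool [ 29.  11. -29.] binder [ -51. -158.   70.]
(420, 205) tool [ 29.  50. -29.] binder [ -12. -158.   70.]
(420, 215) tool [ 25.  50. -33.] binder [ -13. -164.   69.]
t 5.35 tip b [ -62.6 -184.7   55.6] tz [ 0.45  0.55 -0.71] F [-1.1  0.  -0.3] q [-0.82  0.18  2.25  0.92  1.08 -0.75]
0.017, -0.003, -0.009, 0.005, 0.0, 0.003,
0.036, -0.002, -0.019, 0.005, 0.0, 0.003,
0.059, -0.002, -0.027, 0.005, 0.0, 0.003,
0.083, -0.002, -0.032, 0.005, 0.0, 0.003,
0.107, -0.002, -0.033, 0.005, 0.0, 0.003,
```

View pics/w4.png

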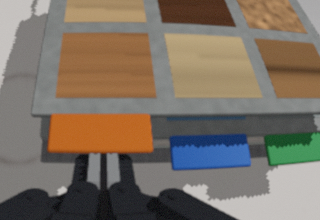

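The orange board alone is lifting: its edge is at z≈70 mm, and blue and green are still down. I'm continuing the arc.

Emit:
carry_out(deltas=[0.017,-0.003,-0.009,0.005,0,0.003,0.033,-0.002,-0.018,0.005,0,0.003,0.05,-0.002,-0.024,0.005,0,0.003,0.068,-0.002,-0.03,0.005,0,0.003,0.088,-0.002,-0.033,0.005,0,0.003])

```text
time: 5.98
eef_pos: [0.5219, -0.0631, 0.113]
tcp_rot: [0.834, 0.397, 0.345, -0.165]
contact_force: [0.4, -1.3, 0.0]
opening: 0.004
finger_force: 0.5
```

Run:
```python
from plan import *
rows(arc(-.065,[44,51,58,65,72],[.172,.170,.168,.166,.164]))
```

```text
t 5.97 tip b [ -65.4 -145.7  139.9] tz [ 0.44  0.55 -0.71] F [ 0.4 -1.3  0. ] q [-0.73  0.01  2.23  0.88  1.15 -0.53]
0.02, 0.0, 0.0, -0.001, 0.001, -0.002,
0.041, 0.0, 0.003, -0.001, 0.001, -0.002,
0.061, 0.0, 0.009, -0.001, 0.001, -0.002,
0.08, 0.0, 0.016, -0.001, 0.001, -0.002,
0.097, 0.0, 0.026, -0.001, 0.001, -0.002,
```

Emit:
carry_out(deltas=[0.02,0,0,-0.001,0.001,-0.002,0.041,0,0.003,-0.001,0.001,-0.002,0.061,0,0.009,-0.001,0.001,-0.002,0.08,0,0.016,-0.001,0.001,-0.002,0.097,0,0.026,-0.001,0.001,-0.002])

```text
time: 6.6
eef_pos: [0.5771, 0.0048, 0.1634]
tcp_rot: [0.834, 0.398, 0.346, -0.165]
contact_force: [-1.0, -0.5, 0.4]
opening: 0.001
finger_force: 0.2
```

Run:
```python
from plan import *
rows(arc(-.065,[79,86,93,100,107],[.163,.162,.161,.160,.159]))
im,d=ctrl.read_camera("wrist");save("w5",cv2.resize(im,None,fx=.6,fy=.6))
```

```text
t 6.6 tip b [-65.3 -58.1 190.3] tz [ 0.45  0.55 -0.71] F [-1.  -0.5  0.4] q [-0.54 -0.02  2.15  0.91  1.09 -0.33]
0.016, 0.0, 0.011, 0.0, -0.001, 0.001,
0.031, 0.0, 0.024, 0.0, -0.001, 0.001,
0.045, 0.0, 0.038, 0.0, -0.001, 0.001,
0.056, 0.0, 0.054, 0.0, -0.001, 0.001,
0.066, 0.0, 0.071, 0.0, -0.001, 0.001,
```

View pics/w5.png

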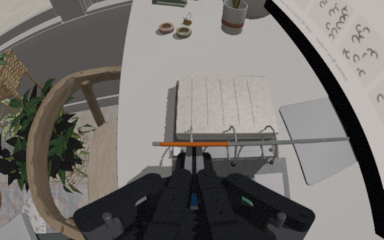

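The board is edge-on in view (row 143), nearly upright, with the blue tab still down. I'm pushing it over the top.

Emit:
carry_out(deltas=[0.016,0,0.011,0,0,0,0.031,0,0.024,0,0,0,0.045,0,0.038,0,0,0,0.056,0,0.054,0,0,0,0.066,0,0.071,0,0,0])

```text
time: 7.28
eef_pos: [0.638, 0.0804, 0.1586]
tcp_rot: [0.834, 0.398, 0.346, -0.165]
contact_force: [0.9, 0.4, -0.6]
opening: 0.001
finger_force: 0.0
```

Run:
```python
from plan import *
rows(arc(-.065,[112,118],[.158,.156])+[(b2w(-.03,-.10,.25),rot(45)),(b2w(0,-.235,.15),rot(45)),(b2w(0,-.235,.066),rot(45))])
```

```text
t 7.28 tip b [-65.5  38.9 185.5] tz [ 0.44  0.55 -0.71] F [ 0.9  0.4 -0.6] q [-0.34  0.08  2.06  0.95  0.96 -0.22]
0.005, 0.001, 0.012, -0.001, -0.001, 0.0,
0.009, 0.001, 0.028, -0.001, -0.001, 0.0,
-0.053, 0.035, -0.144, -0.001, -0.001, 0.0,
-0.219, 0.065, -0.169, -0.001, -0.001, 0.0,
-0.278, 0.065, -0.109, -0.001, -0.001, 0.0,
```

Emit:
carry_out(deltas=[-0.02,0.01,-0.06,0,0,0,-0.053,0.035,-0.12,0,0,0,-0.1,0.05,-0.15,0,0,0,-0.15,0.06,-0.165,0,0,0,-0.2,0.065,-0.169,0,0,0])

```text
time: 7.9
eef_pos: [0.524, -0.1666, 0.1367]
tcp_rot: [0.834, 0.398, 0.346, -0.164]
contact_force: [-0.1, 0.3, -0.8]
opening: -0.003
finger_force: 0.0
```

Run:
```python
from plan import *
im,d=ctrl.read_camera("top");m=ctrl.camera_model("top");K=np.array(m["intrinsics"]);E=np.array(m["extrinsics"])
def at(x,y,z):
    c=E@np.r_[b2w(x,y,z),1];u=K[0,0]*c[0]/c[2]+K[0,2];v=K[1,1]*c[1]/c[2]+K[1,2]
    return im[int(round(v)),int(round(u))].tolist(),(w2b(px2w("top",(u,v),d))*1000).round(0).tolist()
for q in [(-.065,.18,.046),(0,.1,.04),(-.065,.1,.04),(.08,.15,.04),(-.065,-.18,.046),(0,-.1,.04)]: print(q,at(*q))
rows([(b2w(0,-.235,.066),rot(45)),(b2w(0,-.1885,.0195),rot(45))])
```

```text
(-0.065, 0.18, 0.046) ([149, 103, 84], [-65.0, 182.0, 42.0])
(0, 0.1, 0.04) ([99, 102, 99], [-0.0, 99.0, 44.0])
(-0.065, 0.1, 0.04) ([99, 101, 97], [-65.0, 100.0, 40.0])
(0.08, 0.15, 0.04) ([101, 104, 99], [80.0, 149.0, 43.0])
(-0.065, -0.18, 0.046) ([91, 90, 87], [-62.0, -174.0, -2.0])
(0, -0.1, 0.04) ([72, 94, 80], [-0.0, -101.0, 43.0])
t 7.95 tip b [  -0.6 -227.5  158. ] tz [ 0.44  0.55 -0.71] F [-3.  -1.4 -2.6] q [-0.88  0.1   2.09  0.81  1.27 -0.58]
-0.07, 0.001, 0.06, -0.001, 0.003, -0.006,
-0.07, 0.001, 0.126, -0.001, 0.003, -0.006,
```

Orange lies flat on the left half (tab at y=+182, z=42 mm). Now the blue board.

Emit:
carry_out(deltas=[-0.05,0.001,0.02,0,0.003,-0.006,-0.071,0.001,0.06,0,0.003,-0.006,-0.071,0.001,0.095,0,0.003,-0.006,-0.071,0.001,0.127,0,0.003,-0.006,-0.071,0.001,0.127,0,0.003,-0.006])

```text
time: 8.57
eef_pos: [0.5486, -0.131, -0.0054]
tcp_rot: [0.832, 0.4, 0.346, -0.167]
contact_force: [-1.6, -0.1, -0.9]
opening: -0.008
finger_force: 0.3
```

Run:
```python
from plan import *
rows(arc(0,[-4,0,4,8,12],[.178,.178,.177,.176,.176]))
im,d=ctrl.read_camera("wrist")
wdepth(d,[(420,205),(420,212),(323,200),(323,208),(323,216),(230,208),(323,290)])
```

```text
t 8.57 tip b [  -1.7 -181.7   21.4] tz [ 0.44  0.56 -0.7 ] F [-1.6 -0.1 -0.9] q [-0.8   0.37  2.1   0.94  1.05 -0.77]
-0.002, 0.002, -0.003, -0.007, -0.004, 0.004,
0.006, 0.002, -0.012, -0.007, -0.004, 0.004,
0.016, 0.002, -0.02, -0.007, -0.004, 0.004,
0.026, 0.002, -0.027, -0.007, -0.004, 0.004,
0.036, 0.002, -0.034, -0.007, -0.004, 0.004,
(420, 205) tool [ 32.  47. -39.] binder [  47. -160.   46.]
(420, 212) tool [ 29.  47. -41.] binder [  46. -163.   45.]
(323, 200) tool [ 34.   0. -36.] binder [  -0. -158.   46.]
(323, 208) tool [ 31.   0. -39.] binder [  -0. -161.   45.]
(323, 216) tool [ 28.   0. -41.] binder [  -0. -165.   45.]
(230, 208) tool [ 31. -45. -40.] binder [ -45. -162.   46.]
(323, 290) tool [  6.   0. -70.] binder [  -0. -201.   49.]
```

Emit:
carry_out(deltas=[-0.004,0.002,-0.006,-0.007,-0.004,0.004,0.003,0.002,-0.015,-0.007,-0.004,0.004,0.013,0.002,-0.023,-0.007,-0.004,0.004,0.024,0.002,-0.029,-0.007,-0.004,0.004,0.035,0.002,-0.036,-0.007,-0.004,0.004])

```text
time: 9.25
eef_pos: [0.551, -0.1357, 0.0485]
tcp_rot: [0.834, 0.398, 0.347, -0.161]
contact_force: [-0.0, -2.3, -0.8]
opening: -0.002
finger_force: 0.5
```

Run:
```python
from plan import *
im,d=ctrl.read_camera("wrist");save("w6",im[100:320,220:540])
wdepth(d,[(323,205),(350,205),(270,205),(420,205)])
rows(arc(0,[15,21,27,33,40],[.177,.177,.176,.175,.174]))
```

```text
(323, 205) tool [ 26.   0. -23.] binder [   4. -154.   85.]
(350, 205) tool [ 27.  14. -23.] binder [  18. -154.   86.]
(270, 205) tool [ 27. -27. -24.] binder [ -24. -154.   86.]
(420, 205) tool [ 27.  53. -23.] binder [  56. -154.   86.]
t 9.3 tip b [   3.3 -183.3   77. ] tz [ 0.45  0.54 -0.71] F [-0.6  0.6  0.1] q [-0.8   0.26  2.1   0.9   1.11 -0.68]
0.005, -0.004, 0.001, 0.008, -0.001, 0.005,
0.022, -0.003, -0.007, 0.008, -0.001, 0.005,
0.039, -0.003, -0.013, 0.008, -0.001, 0.005,
0.057, -0.003, -0.017, 0.008, -0.001, 0.005,
0.079, -0.003, -0.019, 0.008, -0.001, 0.005,
```

View pics/w6.png

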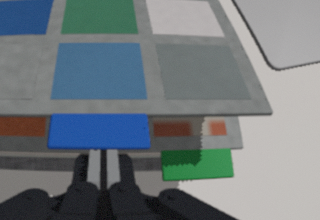

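The blue board alone is rising, with the finger at (103,155) on the blue tab; green is still flat. I'm continuing.

Emit:
carry_out(deltas=[0.007,-0.004,0,0.008,-0.001,0.005,0.022,-0.003,-0.007,0.008,-0.001,0.005,0.039,-0.003,-0.013,0.008,-0.001,0.005,0.057,-0.003,-0.017,0.008,-0.001,0.005,0.079,-0.003,-0.019,0.008,-0.001,0.005])

```text
time: 9.93
eef_pos: [0.5753, -0.0999, 0.1177]
tcp_rot: [0.834, 0.397, 0.344, -0.166]
contact_force: [-0.7, -0.4, -0.3]
opening: 0.003
finger_force: 0.3
```

Run:
```python
from plan import *
rows(arc(0,[46,52,59,66,73],[.172,.170,.168,.166,.164]))
```

```text
t 9.93 tip b [  -0.8 -140.6  144.6] tz [ 0.44  0.55 -0.71] F [-0.7 -0.4 -0.3] q [-0.71  0.14  2.07  0.88  1.15 -0.5 ]
0.019, 0.001, -0.0, -0.001, 0.001, -0.003,
0.037, 0.001, 0.003, -0.001, 0.001, -0.003,
0.057, 0.001, 0.009, -0.001, 0.001, -0.003,
0.075, 0.001, 0.017, -0.001, 0.001, -0.003,
0.093, 0.001, 0.027, -0.001, 0.001, -0.003,
```

Emit:
carry_out(deltas=[0.019,0.001,0,-0.001,0.001,-0.003,0.037,0.001,0.003,-0.001,0.001,-0.003,0.057,0.001,0.009,-0.001,0.001,-0.003,0.075,0.001,0.017,-0.001,0.001,-0.003,0.093,0.001,0.027,-0.001,0.001,-0.003])

```text
time: 10.55
eef_pos: [0.6298, -0.0341, 0.1632]
tcp_rot: [0.834, 0.398, 0.345, -0.165]
contact_force: [-0.1, 0.4, 0.6]
opening: 0.004
finger_force: 0.2
```

Run:
```python
from plan import *
rows(arc(0,[79,86,93,100,107],[.163,.162,.161,.160,.159]))
```

```text
t 10.55 tip b [  0.2 -55.2 190. ] tz [ 0.44  0.55 -0.71] F [-0.1  0.4  0.6] q [-0.55  0.12  2.    0.9   1.11 -0.33]
0.014, -0.0, 0.009, -0.001, 0.0, 0.0,
0.03, -0.0, 0.021, -0.001, 0.0, 0.0,
0.043, -0.0, 0.036, -0.001, 0.0, 0.0,
0.054, -0.0, 0.052, -0.001, 0.0, 0.0,
0.064, -0.0, 0.069, -0.001, 0.0, 0.0,
```

Emit:
carry_out(deltas=[0.014,0,0.009,0,0,0,0.03,0,0.021,0,0,0,0.043,0,0.036,0,0,0,0.054,0,0.052,0,0,0,0.064,0,0.069,0,0,0])

```text
time: 11.18
eef_pos: [0.6889, 0.0391, 0.1585]
tcp_rot: [0.834, 0.398, 0.345, -0.165]
contact_force: [-0.0, 0.0, 1.1]
opening: -0.003
finger_force: 0.0
```

Emit:
carry_out(deltas=[-0.01,0,-0.06,0,0,0,-0.03,0,-0.12,0,0,0,-0.06,0,-0.17,0,0,0,-0.09,0,-0.19,0,0,0,-0.09,0,-0.19,0,0,0])

```text
time: 11.8
eef_pos: [0.5633, -0.1176, 0.2292]
tcp_rot: [0.835, 0.396, 0.345, -0.165]
contact_force: [0.3, 0.3, -0.4]
opening: -0.0
finger_force: 0.0
```

```bash
cat > chk.py <<'E'
from plan import *
im,d=ctrl.read_camera("top");m=ctrl.camera_model("top");K=np.array(m["intrinsics"]);E=np.array(m["extrinsics"])
def at(x,y,z):
    c=E@np.r_[b2w(x,y,z),1];u=K[0,0]*c[0]/c[2]+K[0,2];v=K[1,1]*c[1]/c[2]+K[1,2]
    return im[int(round(v)),int(round(u))].tolist(),(w2b(px2w("top",(u,v),d))*1000).round(0).tolist()
for q in [(-.065,.18,.046),(0,.18,.046),(0,.1,.04),(.08,.15,.04),(0,-.18,.04),(.065,-.18,.04),(-.04,-.1,.04),(.06,-.15,.04)]: print(q,at(*q))
for q in ["calculator","mouse","sticky_notes","marker","eraser"]:
    r=ctrl.find_in("top",q)[0];print(q,round(r["score"],2),np.round(r["uv"]),px2w("top",r["uv"],d).round(3))
rows([])
E
python3 chk.py
```

```text
(-0.065, 0.18, 0.046) ([149, 103, 83], [-65.0, 182.0, 41.0])
(0, 0.18, 0.046) ([63, 83, 132], [1.0, 184.0, 36.0])
(0, 0.1, 0.04) ([99, 104, 100], [-0.0, 100.0, 40.0])
(0.08, 0.15, 0.04) ([103, 106, 103], [79.0, 148.0, 45.0])
(0, -0.18, 0.04) ([42, 42, 40], [-28.0, -209.0, 294.0])
(0.065, -0.18, 0.04) ([47, 46, 45], [16.0, -214.0, 338.0])
(-0.04, -0.1, 0.04) ([133, 131, 123], [-40.0, -100.0, 42.0])
(0.06, -0.15, 0.04) ([103, 80, 69], [60.0, -150.0, 39.0])
calculator 0.69 [187. 119.] [0.713 0.167 0.04 ]
mouse 0.86 [395. 156.] [ 0.605 -0.365  0.032]
sticky_notes 0.39 [378. 264.] [ 0.332 -0.314  0.011]Traceback (most recent call last):
  File "chk.py", line 8, in <module>
    r=ctrl.find_in("top",q)[0];print(q,round(r["score"],2),np.round(r["uv"]),px2w("top",r["uv"],d).round(3))
      ~~~~~~~~~~~~~~~~~~~~~^^^
IndexError: list index out of range
```

Run:
```python
from plan import *
rows([((.43,.0,.32),rot(60)),((.40,.25,.33),rot(70,30))])
```

```text
t 12.05 tip b [ 1.000e-01 -1.592e+02  2.567e+02] tz [ 0.44  0.55 -0.71] F [ 0.2  0.4 -0.4] q [-0.75 -0.02  2.01  0.81  1.33 -0.35]
0.057, -0.177, -0.023, -0.002, -0.262, 0.001,
0.181, -0.363, 0.091, 0.281, -0.426, -0.444,
```

Emit:
carry_out(deltas=[0.057,-0.177,-0.023,0,-0.262,0,0.057,-0.177,-0.023,0,-0.262,0,0.181,-0.363,0.091,0.281,-0.426,-0.444,0.181,-0.363,0.091,0.281,-0.426,-0.444,0.181,-0.363,0.091,0.281,-0.426,-0.444])

```text
time: 12.68
eef_pos: [0.4321, 0.1534, 0.2848]
tcp_rot: [0.747, 0.642, 0.132, -0.112]
contact_force: [0.4, 0.7, 0.8]
opening: 0.003
finger_force: 0.0
```

```bash
sed -i 's/    r=ctrl.find_in("top",q)\[0\];/    for r in ctrl.find_in("top",q)[:2]: /' chk.py
cat >> chk.py <<'E'
a=cv2.imread("pics/top1.png")[:,:,::-1]
df=np.abs(a.astype(int)-im).max(2)>40
n,l,st,c=cv2.connectedComponentsWithStats(df.astype(np.uint8))
print([(st[i].tolist()) for i in range(1,n) if st[i,4]>12])
E
python3 chk.py
```

```text
(-0.065, 0.18, 0.046) ([142, 97, 78], [-64.0, 185.0, 35.0])
(0, 0.18, 0.046) ([60, 79, 126], [0.0, 180.0, 46.0])
(0, 0.1, 0.04) ([95, 99, 95], [-1.0, 98.0, 45.0])
(0.08, 0.15, 0.04) ([99, 101, 99], [79.0, 149.0, 44.0])
(0, -0.18, 0.04) ([91, 90, 87], [4.0, -176.0, 3.0])
(0.065, -0.18, 0.04) ([51, 101, 60], [65.0, -180.0, 41.0])
(-0.04, -0.1, 0.04) ([127, 125, 118], [-40.0, -100.0, 42.0])
(0.06, -0.15, 0.04) ([109, 80, 68], [60.0, -150.0, 41.0])
calculator 0.79 [408. 216.] [ 0.451 -0.394  0.016]
mouse 0.75 [395. 156.] [ 0.605 -0.364  0.032]
sticky_notes 0.95 [366. 248.] [ 0.371 -0.286  0.014]
sticky_notes 0.19 [186. 122.] [0.703 0.168 0.042]
marker 0.54 [358. 192.] [ 0.514 -0.267  0.02 ]
eraser 0.7 [400. 261.] [ 0.338 -0.369  0.016]
t 12.97 tip b [-262.7  -20.   319.1] tz [ 0.05  0.34 -0.94] F [-1.5 -0.4 -0.7] q [-0.11 -0.36  2.08  0.35  1.41 -0.01]
[[179, 75, 93, 90, 3456], [283, 128, 25, 26, 341], [267, 147, 26, 26, 360], [308, 147, 15, 17, 115], [294, 162, 9, 9, 50], [252, 166, 26, 26, 363], [303, 168, 8, 8, 36], [287, 170, 10, 11, 62], [213, 172, 12, 9, 19], [240, 175, 80, 55, 703], [295, 176, 10, 10, 56], [122, 181, 87, 126, 4858], [116, 253, 38, 37, 697], [112, 281, 16, 14, 128], [169, 310, 14, 11, 93], [146, 313, 20, 10, 92], [133, 322, 50, 78, 2056], [152, 340, 3, 8, 17], [146, 360, 4, 6, 18], [138, 364, 5, 7, 14], [129, 383, 5, 5, 14], [229, 393, 36, 7, 89], [194, 394, 13, 6, 50]]
```

Orange and blue are flat on the left and green is flat on the right. The picture difference shows no change where the bystanders lie, and the arm is clear. Handing in.

```bash
python3 -c "
from plant import ctrl
print(ctrl.sign_off())"
```

```text
the job is handed in; nothing more can be done
None
```

The job is handed in at about 13 s: orange, then blue, were pushed over one at a time and lie flat on the left half, green lies flat on the right, and nothing else moved; the real fingertip turned out to be about 38 mm short of the reported TCP, so I planned the moves from the measured tip.

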